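Set and close the quick-release clamp of a rail stage

TASK

Lock the carriage of the rail stage with its quick-release clamp: turn the black winged adjuster nut clockwise until the red cam lever, swung slowly from its open position, meets firm resistance (about 5 N at its white band) when it is half-way round, within about 4 degrees; pause there for a moment against that resistance, then swing the lever on over its dead point until it is fully closed and stays closed by itself. Feel your way: never load the lever with more than 15 N, and leave the other things on the bench where they are.

Things in the scene. Friction and masses are not known exactly. Their poses are not given: they have to be found in the camera images.
- stage_clamp: Rail stage fixed to the bench: grey base 100 x 350 mm (x, y), rail along y, steel carriage 84 x 136 mm, top 56 mm above the bench; a pink dish stands loose on its +y end (top 54 mm). Origin: centre of the base's underside, z up. Vertical nut axis at (0, 36 mm), lever pivot at (0, -36 mm). Hidden rail wear changes the nut setting needed each time: find it by feeling the lever.
- adjuster_nut (a joint): Turn of the nut, rad, 0 to 3.1, growing clockwise from above, which tightens; at n the wing bar lies at the stage's yaw - n. Starts at 0 to 0.35, too loose; the right setting is somewhere in 0.9 to 2.4. Stiff (0.6 N m), stays where left. Near the right setting 0.1 rad more makes the lever bite 0.06 rad earlier (most strongly at 1.6, as sin n); 0.3 rad or more too loose: no 5 N at the white band before 1.06.
- nut_grip (a point): Grip point of the nut: centre of its black wing bar (46 mm long, 12 mm thick, vertical sides from 70 to 102 mm above the bench), on the nut's axis, 90 mm above the bench. x axis along the bar, y across the 12 mm. Below it a brass hub, radius 14 mm, top at 68 mm.
- cam_lever (a joint): Lever angle, rad: 0 open (handle along the stage's -x), counter-clockwise from above to 1.65, the stop, closed (along -y). Half-way 0.83. A spring (1 to 1.5 N at the white band) returns it to 0. Where the cam bites, force climbs by 4 N in 0.1 rad. Set right, it peaks at 7 to 9 N near 1.05, and past 1.47 it snaps shut and stays; far too loose it springs open, far too tight it takes 12 N or more.
- lever_handle: The red cam lever. Origin on its vertical pivot, 59 mm above the bench; the handle runs along its own -x to 102 mm from the pivot, a bar 12 mm thick with vertical sides from 69 to 89 mm above the bench. Push it on its own +y side, towards its own -y.
- lever_push (a point): Where to push the lever: the white band half-way along the handle, 65 mm from the pivot, on the bar's centre line, 79 mm above the bench (the side faces are 6 mm off this point). The axes are those of the lever handle.
- timer: White timer, 58 x 66 x 16 mm, lying on the bench; origin under its centre. Bystander.
- dish_pink_b: Round dish with pink filling, 62 mm across, 12 mm high, standing on the bench; origin under its centre. Bystander.
- dish_work: Clear round dish, 60 mm across, 10 mm high; origin under its centre. Bystander.
- sample_cup: Clear cup with an orange label, 58 mm across, 71 mm high; origin under its centre. Bystander.
- vial_1: Glass vial with a black cap, 23 mm across, 52 mm high; origin under its centre. Bystander.
- dish_on_stage: Round dish with pink filling, 59 mm across, 12 mm high, standing on the stage's platform 42 mm above the bench; origin under its centre. Bystander.
- marker_a: White marker with a black cap, 135 mm long, 16 mm thick, lying; origin under its centre. Bystander.

How it is judged:
On the way:
1. the lever meets firm resistance half-way: 4 to 7.5 N on it while it stands between 0.755 and 0.905 rad (half-way give or take 4 degrees) (value of joint cam_lever between 0.755 and 0.905 rad and contact force between lever_handle and anything else between 4 and 7.5 N), for 0.3 s.
At the end, for the whole second after the job is handed in: The cam lever is fully closed (joint above 1.58 of 1.65 rad), at rest and untouched (value of joint cam_lever above 1.58 rad and velocity of joint cam_lever below 0.05 rad/s and contact force between lever_handle and anything else below 0.1 N).
It fails at once if the lever is loaded with more than 15 N (contact force between lever_handle and anything else above 15 N).
It fails at once if another loose thing (timer, dishes, cup, vial, marker) is moved by more than 20 mm (distance of any of dish_on_stage, timer, dish_pink_b, dish_work, sample_cup, vial_1, marker_a from where it was at the start of the episode above 0.02 m).
It also fails if it takes over 72 s, if anything falls off the work surface, if the arm or the gripper's body presses on something with over 40 N, if the wrist force passes 120 N, or if a joint passes its speed limit or range.

ROBOT

A 7-joint arm with a two-finger parallel gripper is mounted at the origin on a cart in front of the work surface, level with it; the furniture and walls round the work are solid. World frame = base frame: x ahead of the robot, y to its left, z up, the work surface at z = 0. Lengths are in m, angles in rad, forces in N, time in s.
With the tool pointing down it reaches from about 0.4 to 0.85 m from the base axis. Payload 10.4 kg.
Tool frame: the origin (TCP) lies at the very end of the fingers, on their centre line; the grasp point (between the pads) lies 19 mm behind it (manip.tcp_to_grasp is the z of the grasp point in the tool frame, in m); z points along the fingers, x is the direction in which the jaws open and shut, and the axes are right-handed (so a half turn about z gives the same grasp; the last joint's range is limited). The gripper opens to 85 mm and grips with 20 to 120 N. Pads are 22 mm wide; open, the fingers measure 114 mm over their backs; the gripper's body (76 mm by 85 mm) begins 54 mm behind the grasp point. The pads swing forward as they close: fully open they stand 13 mm farther back than shut.
Start: joints at [-1.138, 0.332, -0.065, 1.46, 0.022, 1.35, -0.088], TCP at [0.275, 0.561, 0.21] pointing down, gripper open.
Joint ranges: [-2.6, 2.6], [-0.5, 2.12], [-1.47, 1.34], [0.16, 2.42], [-1.27, 4.41], [0.06, 2.06], [-2.6, 2.6]. Speed limits (rad/s): [2.22, 2.22, 2.79, 2.79, 3.14, 3.14, 3.14].

INTERFACE

Orientations are given as a unit quaternion [x, y, z, w].
In Python, from workcell import manip gives the robot as it stands.
- The arm moves only by the tool servo_tool, never from a script. Its argument "moves" is a list of rows, each an object with "travel": the shift along the tool's x, y, z in mm, a list of three; "dr": the turn, a rotation vector about the tool's x, y, z in degrees, a list of three. A call has 1 to 12 rows; each row shifts and turns the commanded pose from where the row before left it, along the tool's axes as they then stand; what a row does not reach is not made up. A row lasts 1/8 s, in which the tool goes at most 62.5 mm and 10.7 degrees, less where a joint would pass 70% of its speed; a pose out of reach is approached as far as the arm can. A call is refused whole if a number of a shift passes 62.5 or a number of a turn 10.7, either way. A call with a gripper value outside its range is refused whole. "claw" is the closure, from 0 (fully open) to 1 (shut), set as the call begins (left out, the last holds). The fingers move at their own pace and stop on an object; "squeeze" is the grip in N (left out, the last holds). Time passes only in rows, so rows that do not move let the fingers close. It gives the time, the measured TCP pose, the force and the opening at its end, in the units of the state.
- manip.get_obs(): the state, without advancing time (a new reading comes with each control period).
- manip.camera(name): name is "scene" or "top" or "wrist"; returns the picture (420x560x3 uint8, blue, green, red); there is no depth.
- manip.calibration(name): a dict with "intrinsics" (3x3 intrinsics, pixels), "distortion" ([k1, k2, p1, p2, k3] as OpenCV has them; the pictures are not rectified), "view" (4x4, takes a point from world to camera coordinates). Camera axes: x right, y down, z forward; pixel columns grow to the right and rows downward; lengths in m; the calibration is good to about 2 mm. A picture is of the moment at which its call begins: read the wrist's pose just before it. calibration takes no time and is no camera call; for the wrist camera it gives the pose at the moment of the call.
- manip.hand_in(): hands the job in, once; it reports no verdict.
The state is a dict: "clock": time; "joint_pos": joint angles; "joint_velocities": joint speeds; "tau": joint torques, N m; "position": TCP position; "ee_rot": TCP orientation; "ft_force": force on the tool from outside, world axes, zero at the start; "torque": the same for the moment, N m; "grip_width": opening from 0.0 (shut) to 1.0 (fully open).
Only numpy, scipy, OpenCV 4.12 (cv2) and the standard library are available. Lean on these libraries where they do the work, as an engineer would, in place of code of your own. Each camera call takes 0.05 s, during which the arm holds its last target. There are 200 camera calls.

## Working session

There is one attempt and no reset: what is moved stays moved. The work goes in short steps, Python scripts to look and compute and a tool call to move; the robot and the scene stay as the last step left them, time stands still between calls to the robot, and variables do not carry over. Pictures are saved under pics/ and viewed, on a budget of 10 in all, crops included, one or two more only if the job needs it, and the job is handed in when it is done.

Besides the shell and the picture viewer there is one more tool, called in YAML: its name, and indented under it one key for each argument. servo_tool: Moves the arm, as the interface text tells. Its arguments: {"type":"object","properties":{"moves":{"type":"array","items":{"type":"object","properties":{"travel":{"type":"array","items":{"type":"number"}},"dr":{"type":"array","items":{"type":"number"}}}}},"claw":{"type":"number"},"squeeze":{"type":"number"}},"required":["moves"]}

```bash
mkdir -p pics; ls; python3 - <<'E'
from workcell import manip
import cv2
o=manip.get_obs(); print({k:(v if isinstance(v,(int,float)) else [round(float(x),3) for x in v]) for k,v in o.items()}); print(manip.tcp_to_grasp)
for n in("scene","top"):
    cv2.imwrite(f"pics/{n}0.png",manip.camera(n))
E
```

```text
pics
{'clock': 0.0, 'joint_pos': [-1.138, 0.333, -0.065, 1.461, 0.022, 1.35, -0.089], 'joint_velocities': [-0.0, 0.001, -0.001, 0.001, 0.001, -0.001, -0.002], 'tau': [0.0, -62.543, 0.05, -39.162, 0.016, 0.01, 0.0], 'position': [0.275, 0.561, 0.209], 'ee_rot': [0.849, 0.529, -0.001, 0.0], 'ft_force': [0.259, -0.484, 0.504], 'torque': [0.025, -0.041, -0.02], 'grip_width': 0.9987908833215705}
-0.0187
```

View pics/top0.png

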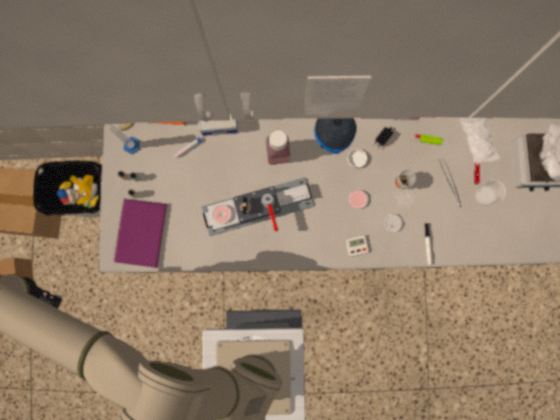

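View pics/scene0.png

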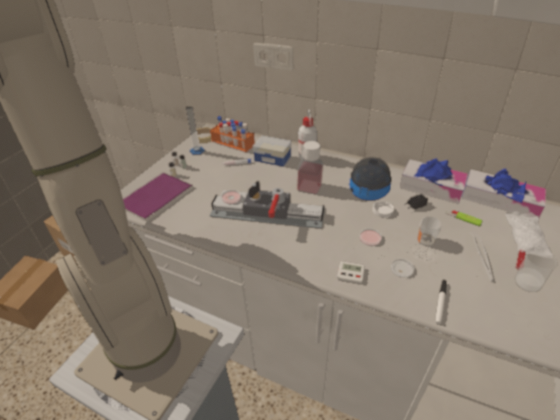

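The top view shows the stage from (205,220) to (312,190), the red lever running from about (268,200) to (276,230), the nut at about (245,205), and the dish on the stage at (222,213). I'll get a coarse pose from this, then look closer with the wrist camera.

```bash
cat > h.py <<'E'
import numpy as np, cv2
from scipy.spatial.transform import Rotation as R
from workcell import manip
def ray(name,px,z,cal=None):
    c=cal or manip.calibration(name); V=np.array(c["view"]); K=np.array(c["intrinsics"])
    p=cv2.undistortPoints(np.array(px,float).reshape(-1,1,2),K,np.array(c["distortion"])).reshape(-1,2)
    d=np.c_[p,np.ones(len(p))]@V[:3,:3]; o=-V[:3,:3].T@V[:3,3]
    return o+d*((z-o[2])/d[:,2])[:,None]
def proj(P,c):
    V=np.array(c["view"]); r,_=cv2.Rodrigues(V[:3,:3])
    return cv2.projectPoints(np.array(P,float).reshape(-1,3),r,V[:3,3],np.array(c["intrinsics"]),np.array(c["distortion"]))[0].reshape(-1,2)
def red(im):
    h=cv2.cvtColor(im,cv2.COLOR_BGR2HSV); return (((h[...,0]<8)|(h[...,0]>172))&(h[...,1]>150)&(h[...,2]>90)).astype(np.uint8)
def st():
    o=manip.get_obs(); print(round(o["clock"],2),np.round(o["position"],4),"rpy",np.round(R.from_quat(o["ee_rot"]).as_euler("xyz",degrees=True),2),"f",np.round(o["ft_force"],2),"m",np.round(o["torque"],2),"g",round(o["grip_width"],3)); return o
E
python3 - <<'E'
from h import *
o=st(); print(R.from_quat(o["ee_rot"]).as_matrix().round(3))
print(ray("top",[[205,207],[210,232],[313,205],[308,180]],0.02).round(3))
print("nut",ray("top",[[245,205]],.1).round(3),"piv",ray("top",[[267,200]],.08).round(3),"tip",ray("top",[[276,230]],.08).round(3))
c=manip.calibration("wrist");V=np.array(c["view"]);T=np.eye(4);T[:3,:3]=R.from_quat(o["ee_rot"]).as_matrix();T[:3,3]=o["position"]
print("cam in tool\n",(np.linalg.inv(T)@np.linalg.inv(V)).round(3), np.array(c["intrinsics"]).round(0))
E
```

```text
0.1 [0.275  0.5608 0.2088] rpy [1.800e+02 7.000e-02 6.388e+01] f [ 0.29 -0.58  0.21] m [-0.01  0.07 -0.05] g 0.999
[[ 0.44   0.898 -0.   ]
 [ 0.898 -0.44  -0.001]
 [-0.001  0.    -1.   ]]
[[ 0.538  0.148  0.02 ]
 [ 0.457  0.131  0.02 ]
 [ 0.538 -0.197  0.02 ]
 [ 0.619 -0.183  0.02 ]]
nut [[0.529 0.013 0.1  ]] piv [[ 0.546 -0.053  0.08 ]] tip [[ 0.453 -0.079  0.08 ]]
cam in tool
 [[ 1.     0.001  0.     0.   ]
 [-0.001  0.948  0.319 -0.083]
 [ 0.    -0.319  0.948 -0.164]
 [ 0.     0.     0.     1.   ]] [[317.   0. 275.]
 [  0. 317. 204.]
 [  0.   0.   1.]]
```

servo_tool:
  moves:
    - {"travel": [-34,40,0]}
    - {"travel": [-34,40,0]}
    - {"travel": [-34,40,0]}
    - {"travel": [-34,40,0]}
    - {"travel": [-34,40,0]}
    - {"travel": [-34,40,0]}
    - {"travel": [-34,40,0]}
    - {"travel": [-34,40,0]}
    - {"travel": [-34,40,0]}
    - {"travel": [-34,40,0]}
    - {"travel": [-34,40,0]}
    - {"travel": [-31,42,0]}
  claw: 0.5

```text
$.moves[0]: bad value
```

servo_tool:
  moves:
    - {"travel": [0,0,0],"dr": [0,0,10]}
    - {"travel": [0,0,0],"dr": [0,0,10]}
    - {"travel": [0,0,0],"dr": [0,0,10]}
    - {"travel": [0,0,0],"dr": [0,0,10]}
    - {"travel": [0,0,0],"dr": [0,0,10]}
    - {"travel": [0,0,0]}

```text
$.moves[5]: bad value
```

```bash
python3 - <<'E'
from h import *
import pickle
o=st(); c=manip.calibration("wrist"); im=manip.camera("wrist"); cv2.imwrite("pics/w1.png",im); pickle.dump((c,im),open("w1.pkl","wb"))
E
```

```text
0.1 [0.275  0.5608 0.2088] rpy [1.800e+02 7.000e-02 6.388e+01] f [ 0.29 -0.58  0.21] m [-0.01  0.07 -0.05] g 0.999
```

View pics/w1.png

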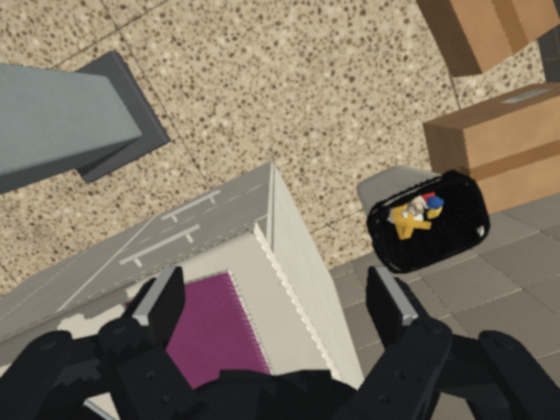

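The rows were refused because each one needs both keys. The wrist view shows only the start area, with the fingers in the lower third of the picture. I'll send the moves again.

servo_tool:
  moves:
    - {"travel": [-34,40,0],"dr": [0,0,0]}
    - {"travel": [-34,40,0],"dr": [0,0,0]}
    - {"travel": [-34,40,0],"dr": [0,0,0]}
    - {"travel": [-34,40,0],"dr": [0,0,0]}
    - {"travel": [-34,40,0],"dr": [0,0,0]}
    - {"travel": [-34,40,0],"dr": [0,0,0]}
    - {"travel": [-34,40,0],"dr": [0,0,0]}
    - {"travel": [-34,40,0],"dr": [0,0,0]}
    - {"travel": [-34,40,0],"dr": [0,0,0]}
    - {"travel": [-34,40,0],"dr": [0,0,0]}
    - {"travel": [-34,40,0],"dr": [0,0,0]}
    - {"travel": [-31,42,0],"dr": [0,0,0]}
  claw: 0.5

```text
clock: 1.65
position: [0.5299, -0.0163, 0.2096]
ee_rot: [0.849, 0.529, 0.0, -0.0]
ft_force: [0.5, 1.3, 0.7]
grip_width: 0.501
```

servo_tool:
  moves:
    - {"travel": [0,0,0],"dr": [0,0,10]}
    - {"travel": [0,0,0],"dr": [0,0,10]}
    - {"travel": [0,0,0],"dr": [0,0,10]}
    - {"travel": [0,0,0],"dr": [0,0,10]}
    - {"travel": [0,0,0],"dr": [0,0,10]}
    - {"travel": [0,0,0],"dr": [0,0,0]}

```text
clock: 2.4
position: [0.5295, -0.0146, 0.2093]
ee_rot: [0.993, 0.121, -0.0, -0.0]
ft_force: [-0.2, 0.3, 0.6]
grip_width: 0.501
```

```bash
python3 - <<'E'
from h import *
import pickle
o=st(); c=manip.calibration("wrist"); im=manip.camera("wrist"); cv2.imwrite("pics/w2.png",im); pickle.dump((c,im),open("w1.pkl","wb"))
E
```

```text
2.4 [ 0.5295 -0.0146  0.2093] rpy [-1.7999e+02  2.0000e-02  1.3950e+01] f [-0.23  0.35  0.65] m [-0.02 -0.05 -0.02] g 0.501
```

View pics/w2.png

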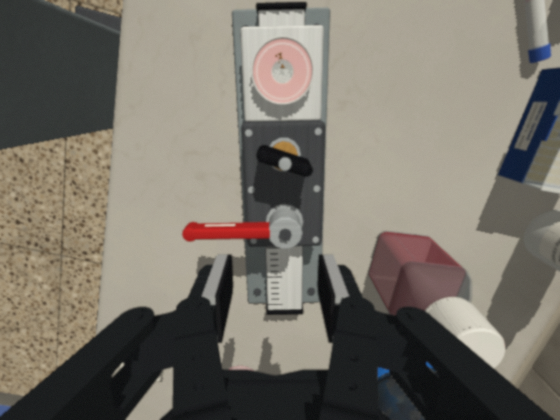

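The wrist view shows the nut centre at about (285,162), with its bar from (258,153) to (313,170). The lever pivot is at (285,230) and the red handle tip at (187,231). Next I measure these.

```bash
python3 - <<'E'
from h import *
import pickle
c,im=pickle.load(open("w1.pkl","rb"))
m=red(im); m[:200]=0;m[262:]=0;m[:,300:]=0
cv2.imwrite
ys,xs=np.nonzero(m); print("red bbox",xs.min(),xs.max(),ys.min(),ys.max())
P=ray("wrist",np.c_[xs,ys],.089,c)[:,:2]
s=(xs>205)&(xs<262); q=np.c_[xs,ys][s]
vx,vy,x0,y0=cv2.fitLine(q.astype(np.float32),cv2.DIST_L2,0,.01,.01).ravel()
print("red line px",vx,vy,x0,y0,[ (x,ys[xs==x].min(),ys[xs==x].max()) for x in (195,210,225,240,255,265)])
a=ray("wrist",[[187,y0+vy/vx*(187-x0)],[285,y0+vy/vx*(285-x0)]],.089,c); d=a[1]-a[0]; print("lever line",a.round(4),np.degrees(np.arctan2(d[1],d[0])))
# nut bar
g=cv2.cvtColor(im,cv2.COLOR_BGR2GRAY); b=((g<35)).astype(np.uint8); b[:140]=0;b[182:]=0;b[:,:250]=0;b[:,322:]=0
n,l,stt,ce=cv2.connectedComponentsWithStats(b); k=1+np.argmax(stt[1:,4]); print(stt[k],ce[k])
ys,xs=np.nonzero(l==k); W=ray("wrist",np.c_[xs,ys],.102,c)[:,:2]; r=cv2.minAreaRect((W*1000).astype(np.float32)); print("bar",r)
vx,vy,x0,y0=cv2.fitLine((W*1000).astype(np.float32),cv2.DIST_L2,0,.01,.01).ravel(); print("bar line yaw",np.degrees(np.arctan2(vy,vx)),x0,y0)
print("screw",ray("wrist",[[285,164]],.102,c),"cap",ray("wrist",[[285,232]],.095,c))
# carriage corners, base corners
print("plate",ray("wrist",[[244,121],[325,121],[325,245],[244,247]],.056,c).round(4))
print("base",ray("wrist",[[233,10],[329,10],[320,301],[247,303]],.012,c).round(4))
z=cv2.resize(im[110:310,160:360],(800,800),interpolation=cv2.INTER_CUBIC)[:600]; z[(cv2.resize(l*(l==k),(0,0),fx=1,fy=1)[110:260,160:360].repeat(4,0).repeat(4,1))>0]=(0,255,255)
cv2.imwrite("pics/z.png",z)
E
```

```text
red bbox 183 268 222 240
red line px 0.9975756 -0.069591686 235.95538 230.93307 [(195, np.int64(223), np.int64(238)), (210, np.int64(227), np.int64(238)), (225, np.int64(227), np.int64(237)), (240, np.int64(223), np.int64(237)), (255, np.int64(222), np.int64(237)), (265, np.int64(222), np.int64(238))]
lever line [[ 0.4563 -0.0778  0.089 ]
 [ 0.5474 -0.0476  0.089 ]] 18.328059355112067
[257 145  55  32 748] [283.59358289 160.46925134]
bar ((529.7076416015625, 17.326824188232422), (15.78200626373291, 49.94055938720703), 85.2255859375)
bar line yaw -4.8414874 528.81134 17.860294
screw [[0.53067916 0.01520268 0.102     ]] cap [[ 0.54776104 -0.04967132  0.095     ]]
plate [[ 0.4851  0.0377  0.056 ]
 [ 0.5613  0.0567  0.056 ]
 [ 0.5999 -0.0703  0.056 ]
 [ 0.5137 -0.0943  0.056 ]]
base [[ 0.4488  0.1352  0.012 ]
 [ 0.5412  0.1581  0.012 ]
 [ 0.6299 -0.1699  0.012 ]
 [ 0.5358 -0.1967  0.012 ]]
```

View pics/z.png

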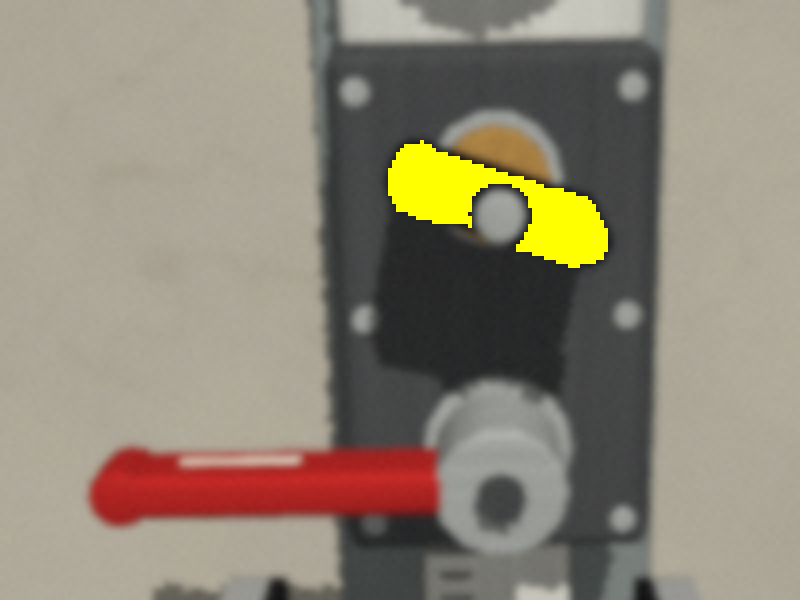

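The close-up shows the bar mask is clean, with its top face at yaw about -5° and n about 0.34. The lever lies at 0, and the grey cap is at the pivot. I'll check the stage pose by projecting model points and comparing pixels.

```bash
cat >> h.py <<'E'
C0=np.array([.5389,-.0184]); PSI=np.radians(14.8)
def rot(a): return np.array([[np.cos(a),-np.sin(a)],[np.sin(a),np.cos(a)]])
def S(x,y,z): return np.r_[C0+rot(PSI)@np.array([x,y])/1000,z/1000]
def tool():  # tool pose in lever frame / stage frame
    o=st(); p=rot(-PSI)@(np.array(o["position"][:2])-C0)*1000; m=R.from_quat(o["ee_rot"]).as_matrix(); y=np.degrees(np.arctan2(m[1,0],m[0,0])-PSI)
    f=rot(-PSI)@np.array(o["ft_force"][:2]); print("stage mm",p.round(2),"z",round(o["position"][2]*1000,1),"yaw rel",y.round(2),"f_stage",f.round(2)); return p,y,f
E
python3 - <<'E'
from h import *
import pickle
c,im=pickle.load(open("w1.pkl","rb"))
pts={"lever -y top edge x=-20/-90 (seen ~ (195..265,238))":[S(-20,-42,89),S(-90,-42,89)],"lever +y bottom (seen 222)":[S(-20,-30,69),S(-20,-30,89),S(-80,-30,69)],"tip":[S(-102,-36,79)],
"nut screw(285,164)":[S(0,36,102)],"plate top corners (243,121)(325,121)(325,245)":[S(-42,68,56),S(42,68,56),S(42,-68,56),S(-42,-68,56)]}
for k,v in pts.items(): print(k,proj(v,c).round(1).tolist())
E
```

```text
lever -y top edge x=-20/-90 (seen ~ (195..265,238)) [[263.9, 238.7], [192.7, 239.6]]
lever +y bottom (seen 222) [[264.3, 219.9], [263.6, 227.4], [206.1, 220.6]]
tip [[182.6, 230.1]]
nut screw(285,164) [[284.3, 162.4]]
plate top corners (243,121)(325,121)(325,245) [[239.5, 121.1], [326.3, 119.8], [321.6, 246.9], [245.7, 247.8]]
```

servo_tool:
  moves:
    - {"travel": [0,0,0],"dr": [0,0,-10.2]}
    - {"travel": [0,0,0],"dr": [0,0,-10.2]}
    - {"travel": [0,0,0],"dr": [0,0,-10.2]}
    - {"travel": [0,0,0],"dr": [0,0,-10.2]}
    - {"travel": [0,0,0],"dr": [0,0,-10.2]}
    - {"travel": [0,0,0],"dr": [0,0,-10.2]}
    - {"travel": [0,0,0],"dr": [0,0,-10]}
    - {"travel": [30.5,-2,0],"dr": [0,0,0]}
    - {"travel": [0,0,40],"dr": [0,0,0]}
    - {"travel": [0,0,40],"dr": [0,0,0]}
    - {"travel": [0,0,10],"dr": [0,0,0]}
    - {"travel": [0,0,0],"dr": [0,0,0]}

```text
clock: 3.95
position: [0.5303, 0.0159, 0.1199]
ee_rot: [0.736, 0.677, -0.0, -0.0]
ft_force: [-0.6, 0.2, 1.1]
grip_width: 0.498
```

```bash
python3 - <<'E'
from h import *
tool()
E
```

```text
3.95 [0.5303 0.0159 0.1199] rpy [-1.7998e+02  1.0000e-02  8.5170e+01] f [-0.61  0.18  1.09] m [ 0.01 -0.06 -0.06] g 0.498
stage mm [ 0.48 35.32] z 119.9 yaw rel 70.37 f_stage [-0.54  0.33]
```

servo_tool:
  moves:
    - {"travel": [0,0,25],"dr": [0,0,0]}
    - {"travel": [0,0,22],"dr": [0,0,0]}
    - {"travel": [0,0,0],"dr": [0,0,0]}

```text
clock: 4.32
position: [0.5303, 0.0159, 0.0729]
ee_rot: [0.737, 0.676, -0.0, -0.0]
ft_force: [0.3, -0.4, 1.1]
grip_width: 0.501
```

servo_tool:
  moves:
    - {"travel": [0,0,0],"dr": [0,0,0]}
    - {"travel": [0,0,0],"dr": [0,0,0]}
    - {"travel": [0,0,0],"dr": [0,0,0]}
    - {"travel": [0,0,0],"dr": [0,0,0]}
  claw: 1
  squeeze: 120

```text
clock: 4.82
position: [0.5314, 0.015, 0.0746]
ee_rot: [0.737, 0.676, 0.001, 0.001]
ft_force: [-3.5, -3.3, 10.7]
grip_width: 0.084
```

```bash
python3 - <<'E'
from h import *
tool()
E
```

```text
4.83 [0.5314 0.015  0.0746] rpy [179.85   0.    85.05] f [-3.52 -3.32 10.67] m [-0.82  0.7   0.08] g 0.084
stage mm [ 1.24 34.19] z 74.6 yaw rel 70.25 f_stage [-4.25 -2.31]
```

```bash
python3 - <<'E'
from h import *
im=manip.camera("wrist"); cv2.imwrite("pics/w3.png",cv2.resize(im[120:420,130:430],(700,600)) if 0 else cv2.resize(im[120:420,130:430],(600,600)))
E
```

```text
(no output)
```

View pics/w3.png

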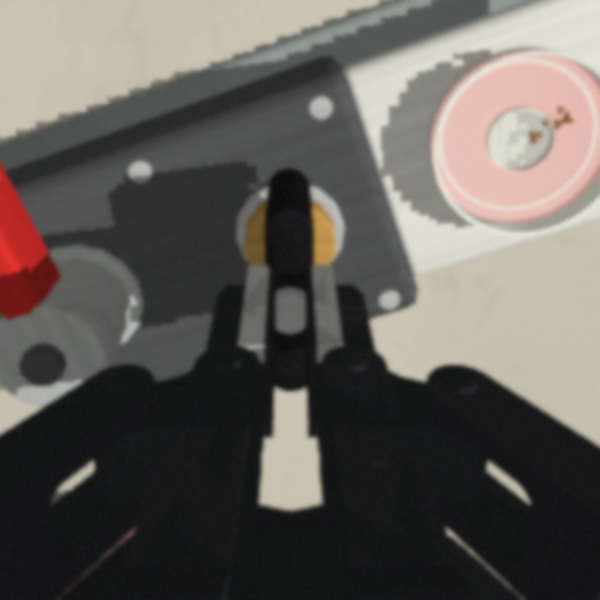

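The wing bar sits squarely between the pads at (290,300) in the crop. I'll turn it about 80° clockwise.

servo_tool:
  moves:
    - {"travel": [0,0,0],"dr": [0,0,7]}
    - {"travel": [0,0,0],"dr": [0,0,7]}
    - {"travel": [0,0,0],"dr": [0,0,7]}
    - {"travel": [0,0,0],"dr": [0,0,7]}
    - {"travel": [0,0,0],"dr": [0,0,7]}
    - {"travel": [0,0,0],"dr": [0,0,7]}
    - {"travel": [0,0,0],"dr": [0,0,7]}
    - {"travel": [0,0,0],"dr": [0,0,7]}
    - {"travel": [0,0,0],"dr": [0,0,7]}
    - {"travel": [0,0,0],"dr": [0,0,7]}
    - {"travel": [0,0,0],"dr": [0,0,7]}
    - {"travel": [0,0,0],"dr": [0,0,3]}

```text
clock: 6.38
position: [0.5311, 0.0147, 0.0745]
ee_rot: [0.999, 0.043, 0.001, 0.0]
ft_force: [-5.1, -4.7, 12.6]
grip_width: 0.085
```

servo_tool:
  moves:
    - {"travel": [0,0,0],"dr": [0,0,0]}
    - {"travel": [0,0,0],"dr": [0,0,0]}

```text
clock: 6.62
position: [0.5311, 0.0146, 0.0745]
ee_rot: [0.999, 0.044, 0.001, 0.0]
ft_force: [-5.0, -5.6, 12.3]
grip_width: 0.084
```

```bash
python3 - <<'E'
from h import *
p,y,f=tool(); print("n est",np.radians(90-y))
E
```

```text
6.62 [0.5311 0.0146 0.0745] rpy [ 1.7996e+02 -1.0000e-01  5.0700e+00] f [-5.   -5.58 12.33] m [-1.23  1.06  0.41] g 0.084
stage mm [ 0.91 33.94] z 74.5 yaw rel -9.73 f_stage [-6.26 -4.12]
n est 1.7406170392287612
```

servo_tool:
  moves:
    - {"travel": [0,0,0],"dr": [0,0,0]}
    - {"travel": [0,0,0],"dr": [0,0,0]}
    - {"travel": [0,0,0],"dr": [0,0,0]}
  claw: 0.6

```text
clock: 7.0
position: [0.5304, 0.0163, 0.0727]
ee_rot: [0.999, 0.045, 0.0, -0.0]
ft_force: [0.6, 0.3, -0.1]
grip_width: 0.399
```

```bash
python3 - <<'E'
from h import *
p,y,f=tool(); print("n est",np.radians(90-y))
E
```

```text
7.0 [0.5304 0.0163 0.0727] rpy [-1.7998e+02 -2.0000e-02  5.1100e+00] f [ 0.6   0.33 -0.11] m [ 0.01 -0.01 -0.03] g 0.399
stage mm [ 0.62 35.72] z 72.7 yaw rel -9.69 f_stage [0.67 0.17]
n est 1.7399856353676664
```

servo_tool:
  moves:
    - {"travel": [0,0,-25],"dr": [0,0,0]}
    - {"travel": [0,0,-30],"dr": [0,0,0]}
    - {"travel": [0,0,0],"dr": [0,0,-9.7]}
    - {"travel": [-35,24,0],"dr": [0,0,0]}
    - {"travel": [-30,24,0],"dr": [0,0,0]}
    - {"travel": [0,0,0],"dr": [0,0,0]}
    - {"travel": [0,0,30],"dr": [0,0,0]}
    - {"travel": [0,0,23],"dr": [0,0,0]}
    - {"travel": [0,0,0],"dr": [0,0,0]}
  claw: 1
  squeeze: 40

```text
clock: 8.12
position: [0.4789, -0.0464, 0.0734]
ee_rot: [0.992, 0.129, -0.001, 0.0]
ft_force: [-0.4, -0.9, 0.3]
grip_width: -0.006
```

```bash
cat >> h.py <<'E'
C0=C0+rot(PSI)@np.array([.0005,-.0012])
def lev(D=17.0):
    p,y,f=tool(); d=p-np.array([0,-36.]); r=np.hypot(*d)
    # contact plane: finger +y face at D-6=11 ahead; lever line at distance D from tool centre
    th=np.arctan2(-d[1],-d[0])+np.arcsin(D/r); F=rot(-th)@f
    print("r %.1f theta %.3f rad (%.2f deg) tool yaw-theta %.2f  F own axes"%(r,th,np.degrees(th),y-np.degrees(th)),F.round(2)); return th
E
python3 - <<'E'
from h import *
lev()
im=manip.camera("wrist"); cv2.imwrite("pics/w4.png",im[100:420,80:480])
E
```

```text
8.12 [ 0.4789 -0.0464  0.0734] rpy [-1.800e+02  1.600e-01  1.483e+01] f [-0.39 -0.91  0.33] m [-0.02 -0.03  0.04] g -0.006
stage mm [-65.65 -10.58] z 73.4 yaw rel 0.03 f_stage [-0.61 -0.78]
r 70.4 theta -0.126 rad (-7.19 deg) tool yaw-theta 7.22  F own axes [-0.5  -0.85]
```

View pics/w4.png

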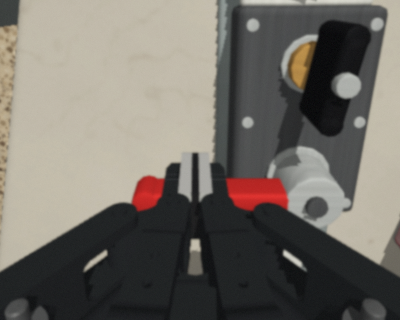

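The nut now lies about 100° round and the closed fingers stand behind the lever, as intended. Next I approach slowly.

servo_tool:
  moves:
    - {"travel": [0,3,0],"dr": [0,0,0]}
    - {"travel": [0,2,0],"dr": [0,0,0]}
    - {"travel": [0,1,0],"dr": [0,0,0]}
    - {"travel": [0,0,0],"dr": [0,0,0]}

```text
clock: 8.68
position: [0.4813, -0.0529, 0.0747]
ee_rot: [0.992, 0.129, 0.0, -0.0]
ft_force: [0.3, 1.1, -0.6]
grip_width: 0.001
```

servo_tool:
  moves:
    - {"travel": [0,1,0],"dr": [0,0,0]}
    - {"travel": [0,1,0],"dr": [0,0,0]}
    - {"travel": [0,0,0],"dr": [0,0,0]}

```text
clock: 9.05
position: [0.4817, -0.0549, 0.0745]
ee_rot: [0.992, 0.129, 0.0, -0.0]
ft_force: [0.2, -0.1, -0.3]
grip_width: -0.002
```

servo_tool:
  moves:
    - {"travel": [0,1,0],"dr": [0,0,0]}
    - {"travel": [0,1,0],"dr": [0,0,0]}
    - {"travel": [0,0,0],"dr": [0,0,0]}

```text
clock: 9.43
position: [0.4822, -0.0568, 0.0745]
ee_rot: [0.992, 0.129, 0.0, -0.0]
ft_force: [-0.3, 0.5, 0.1]
grip_width: -0.002
```

```bash
python3 - <<'E'
from h import *
lev()
E
```

```text
9.43 [ 0.4822 -0.0568  0.0745] rpy [-180.     -0.     14.78] f [-0.31  0.46  0.05] m [ 0.04 -0.02  0.03] g -0.002
stage mm [-65.12 -21.44] z 74.5 yaw rel -0.02 f_stage [-0.18  0.52]
r 66.7 theta 0.038 rad (2.15 deg) tool yaw-theta -2.18  F own axes [-0.16  0.53]
```

servo_tool:
  moves:
    - {"travel": [-0.5,1.6,0],"dr": [0,0,-1.4]}
    - {"travel": [-0.5,1.6,0],"dr": [0,0,-1.4]}
    - {"travel": [-0.5,1.6,0],"dr": [0,0,-1.4]}
    - {"travel": [-0.5,1.6,0],"dr": [0,0,-1.4]}
    - {"travel": [0,0,0],"dr": [0,0,0]}

```text
clock: 10.05
position: [0.4821, -0.0636, 0.0745]
ee_rot: [0.984, 0.177, 0.0, -0.0]
ft_force: [0.6, 0.4, -0.6]
grip_width: -0.002
```

```bash
python3 - <<'E'
from h import *
lev()
im=manip.camera("wrist"); cv2.imwrite("pics/w5.png",cv2.resize(im[200:350,150:350],(800,600)))
E
```

```text
10.05 [ 0.4821 -0.0636  0.0745] rpy [-180.    -0.    20.4] f [ 0.58  0.43 -0.61] m [ 0.01  0.05 -0.03] g -0.002
stage mm [-66.91 -27.97] z 74.5 yaw rel 5.6 f_stage [0.67 0.27]
r 67.4 theta 0.136 rad (7.77 deg) tool yaw-theta -2.17  F own axes [0.7  0.18]
```

View pics/w5.png

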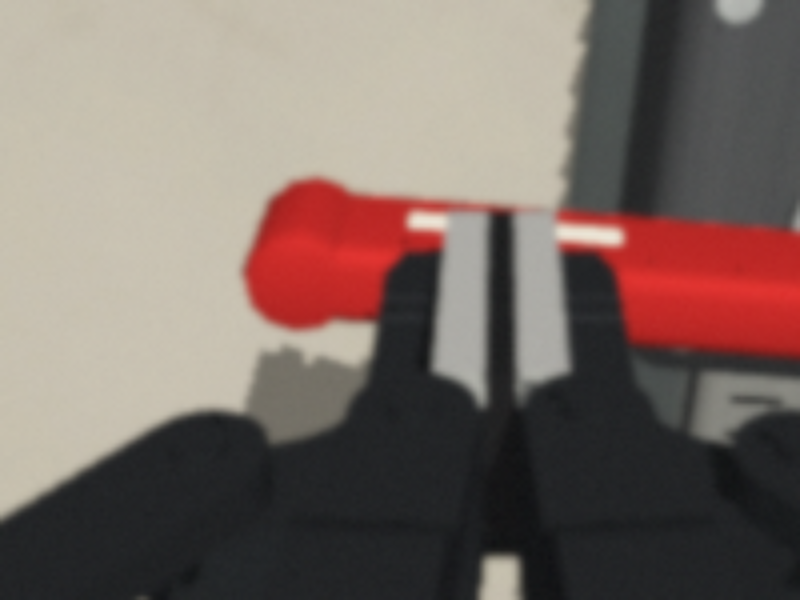

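The fingers reach the band, but the lever is still at about 0 (tilted about 5° to the tool), so contact is only just ahead. I'll move straight on in small steps.

servo_tool:
  moves:
    - {"travel": [0,1,0],"dr": [0,0,0]}
    - {"travel": [0,1,0],"dr": [0,0,0]}
    - {"travel": [0,0,0],"dr": [0,0,0]}

```text
clock: 10.48
position: [0.4829, -0.0654, 0.0745]
ee_rot: [0.984, 0.177, 0.0, -0.0]
ft_force: [-0.9, 0.8, -0.1]
grip_width: 0.002
```

servo_tool:
  moves:
    - {"travel": [0,1,0],"dr": [0,0,0]}
    - {"travel": [0,1,0],"dr": [0,0,0]}
    - {"travel": [0,0,0],"dr": [0,0,0]}

```text
clock: 10.85
position: [0.4835, -0.0672, 0.0745]
ee_rot: [0.984, 0.177, 0.0, -0.0]
ft_force: [-0.2, 0.5, -0.6]
grip_width: 0.002
```

```bash
cat >> h.py <<'E'
def levimg(show=None):
    # lever angle from the lever top/side edges' direction in the wrist picture (red pixels, both sides of fingers)
    c=manip.calibration("wrist"); im=manip.camera("wrist"); m=red(im)
    n,l,s,ce=cv2.connectedComponentsWithStats(m); ys,xs=np.nonzero(m)
    ks=[k for k in range(1,n) if s[k,4]>60]
    q=[]
    for k in ks:
        for x in range(s[k,0],s[k,0]+s[k,2]):
            yy=np.nonzero(l[:,x]==k)[0]; q.append((x,yy.max(),yy.min()))
    if show: cv2.imwrite(show,im)
    return c,im,m,np.array(q)
E
python3 - <<'E'
from h import *
lev()
c,im,m,q=levimg("pics/w6.png"); print(q[::8].tolist())
E
```

```text
10.85 [ 0.4835 -0.0672  0.0745] rpy [-180.     -0.     20.38] f [-0.16  0.48 -0.57] m [-0.02 -0.   -0.06] g 0.002
stage mm [-66.49 -31.88] z 74.5 yaw rel 5.58 f_stage [-0.03  0.51]
r 66.6 theta 0.196 rad (11.24 deg) tool yaw-theta -5.66  F own axes [0.07 0.5 ]
[[211, 263, 260], [219, 273, 243], [227, 274, 239], [235, 272, 241], [243, 273, 244], [251, 263, 244], [259, 262, 245], [267, 246, 246], [275, 247, 246], [283, 247, 247], [291, 262, 247], [299, 263, 248], [307, 279, 247], [315, 280, 249], [323, 280, 250], [331, 281, 250], [339, 282, 251], [347, 282, 252], [355, 283, 253], [363, 284, 255]]
```

```bash
python3 - <<'E'
from h import *
o=manip.get_obs(); c=manip.calibration("wrist"); M=R.from_quat(o["ee_rot"]).as_matrix(); p=np.array(o["position"])
for d in ([0,0,0],[0,-11,0],[0,11,0],[14,-11,0],[0,-11,-15],[0,-11,-30]): print(d,proj([p+M@np.array(d)/1000],c).round(1))
for x in(-30,-65,-90):
  for y in(-30,-42):
    for z in (69,89): print((x,y,z),proj([S(x,y,z)],c).round(1))
E
```

```text
[0, 0, 0] [[275.1 250.5]]
[0, -11, 0] [[275.1 232.8]]
[0, 11, 0] [[275.1 267.4]]
[14, -11, 0] [[300.  232.9]]
[0, -11, -15] [[275.1 244.6]]
[0, -11, -30] [[275.1 258.5]]
(-30, -30, 69) [[336.8 248.9]]
(-30, -30, 89) [[343.8 266. ]]
(-30, -42, 69) [[333.7 266.8]]
(-30, -42, 89) [[340.1 285.5]]
(-65, -30, 69) [[278.  243.6]]
(-65, -30, 89) [[278.3 260.1]]
(-65, -42, 69) [[276.  261.7]]
(-65, -42, 89) [[276.  279.9]]
(-90, -30, 69) [[235.5 239.8]]
(-90, -30, 89) [[231. 256.]]
(-90, -42, 69) [[234.4 258. ]]
(-90, -42, 89) [[229.8 275.9]]
```

View pics/w6.png

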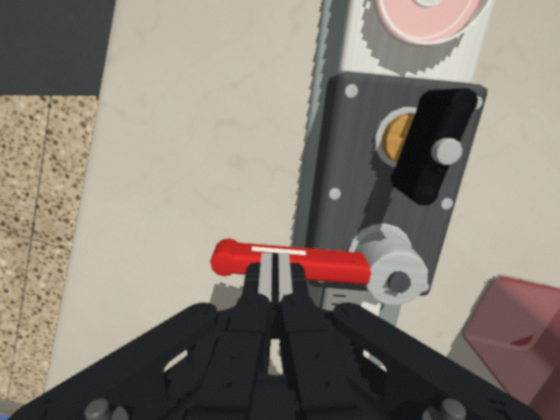

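The lever still sits where θ=0 predicts. The fingers appear to overlap it with no force, so the tips must be passing above it. I'll back off behind the lever, go about 15 mm lower (clear of the carriage there) and push again.

servo_tool:
  moves:
    - {"travel": [0,-12,0],"dr": [0,0,0]}
    - {"travel": [2,-12,0],"dr": [0,0,5.6]}
    - {"travel": [0,0,0],"dr": [0,0,0]}
    - {"travel": [0,0,8],"dr": [0,0,0]}
    - {"travel": [0,0,7],"dr": [0,0,0]}
    - {"travel": [0,0,0],"dr": [0,0,0]}

```text
clock: 11.65
position: [0.4764, -0.0444, 0.0587]
ee_rot: [0.992, 0.129, -0.001, 0.0]
ft_force: [-0.5, 0.4, 0.2]
grip_width: -0.001
```

servo_tool:
  moves:
    - {"travel": [0,3,0],"dr": [0,0,0]}
    - {"travel": [0,2,0],"dr": [0,0,0]}
    - {"travel": [0,2,0],"dr": [0,0,0]}
    - {"travel": [0,0,0],"dr": [0,0,0]}

```text
clock: 12.15
position: [0.4789, -0.0509, 0.0596]
ee_rot: [0.992, 0.128, 0.0, -0.0]
ft_force: [0.6, 0.2, -0.4]
grip_width: -0.001
```

servo_tool:
  moves:
    - {"travel": [0,2,0],"dr": [0,0,0]}
    - {"travel": [0,2,0],"dr": [0,0,0]}
    - {"travel": [0,0,0],"dr": [0,0,0]}

```text
clock: 12.52
position: [0.4799, -0.0548, 0.0595]
ee_rot: [0.992, 0.129, 0.0, -0.0]
ft_force: [-0.6, -0.1, 0.2]
grip_width: -0.002
```

```bash
python3 - <<'E'
from h import *
lev()
c,im,m,q=levimg("pics/w7.png"); print(q[::12].tolist())
E
```

```text
12.53 [ 0.4799 -0.0548  0.0595] rpy [-180.     -0.     14.77] f [-0.63 -0.12  0.2 ] m [-0.01  0.06  0.03] g -0.002
stage mm [-66.86 -18.92] z 59.5 yaw rel -0.03 f_stage [-0.64  0.05]
r 69.0 theta -0.001 rad (-0.07 deg) tool yaw-theta 0.04  F own axes [-0.64  0.05]
[[209, 303, 300], [221, 310, 278], [233, 306, 278], [306, 281, 279], [318, 307, 278], [330, 310, 279], [342, 303, 278], [354, 303, 278], [366, 309, 279], [378, 308, 301]]
```

servo_tool:
  moves:
    - {"travel": [0,1.5,0],"dr": [0,0,0]}
    - {"travel": [0,1.5,0],"dr": [0,0,0]}
    - {"travel": [0,0,0],"dr": [0,0,0]}

```text
clock: 12.95
position: [0.4806, -0.0576, 0.0594]
ee_rot: [0.992, 0.129, -0.0, -0.0]
ft_force: [-0.1, 0.7, -0.1]
grip_width: 0.002
```

servo_tool:
  moves:
    - {"travel": [0,1.5,0],"dr": [0,0,0]}
    - {"travel": [0,1.5,0],"dr": [0,0,0]}
    - {"travel": [0,0,0],"dr": [0,0,0]}

```text
clock: 13.32
position: [0.4814, -0.0606, 0.0595]
ee_rot: [0.992, 0.129, -0.0, 0.0]
ft_force: [-1.7, 1.0, -0.4]
grip_width: -0.004
```

servo_tool:
  moves:
    - {"travel": [0,1.5,0],"dr": [0,0,0]}
    - {"travel": [0,1.5,0],"dr": [0,0,0]}
    - {"travel": [0,0,0],"dr": [0,0,0]}

```text
clock: 13.7
position: [0.4822, -0.0635, 0.0595]
ee_rot: [0.992, 0.129, 0.0, 0.0]
ft_force: [-0.2, 0.4, -0.1]
grip_width: -0.0
```

```bash
python3 - <<'E'
from h import *
lev()
c,im,m,q=levimg("pics/w8.png"); print(q[::12].tolist())
E
```

```text
13.7 [ 0.4822 -0.0635  0.0595] rpy [180.    -0.    14.77] f [-0.16  0.37 -0.15] m [ 0.1   0.09 -0.05] g -0.0
stage mm [-66.82 -27.89] z 59.5 yaw rel -0.03 f_stage [-0.06  0.4 ]
r 67.3 theta 0.135 rad (7.71 deg) tool yaw-theta -7.74  F own axes [-0.01  0.41]
[[305, 277, 275], [317, 306, 273], [329, 307, 272], [341, 303, 271], [353, 303, 269], [365, 303, 268], [377, 302, 283], [220, 310, 284], [232, 307, 282]]
```

The lever now moves (about 6° in the picture). I'll go 5 mm lower, align the tool with the lever and swing in small steps.

servo_tool:
  moves:
    - {"travel": [0,0,5],"dr": [0,0,-3.5]}
    - {"travel": [0,0,0],"dr": [0,0,-3.5]}
    - {"travel": [-0.9,3.3,0],"dr": [0,0,-2.86]}
    - {"travel": [0,0,0],"dr": [0,0,0]}

```text
clock: 14.25
position: [0.4827, -0.0669, 0.0545]
ee_rot: [0.977, 0.213, 0.0, 0.0]
ft_force: [0.0, 0.5, -1.3]
grip_width: -0.001
```

servo_tool:
  moves:
    - {"travel": [-0.9,3.3,0],"dr": [0,0,-2.86]}
    - {"travel": [-0.9,3.3,0],"dr": [0,0,-2.86]}
    - {"travel": [0,0,0],"dr": [0,0,0]}

```text
clock: 14.62
position: [0.4841, -0.0735, 0.0546]
ee_rot: [0.965, 0.261, 0.0, 0.0]
ft_force: [0.2, 1.7, -0.2]
grip_width: -0.006
```

```bash
python3 - <<'E'
from h import *
lev()
c,im,m,q=levimg("pics/w8.png"); print(q[::10].tolist())
E
```

```text
14.62 [ 0.4841 -0.0735  0.0546] rpy [ 1.7998e+02 -2.0000e-02  3.0270e+01] f [ 0.25  1.73 -0.19] m [ 0.17 -0.02  0.03] g -0.006
stage mm [-67.58 -38.07] z 54.6 yaw rel 15.47 f_stage [0.68 1.61]
r 67.6 theta 0.285 rad (16.32 deg) tool yaw-theta -0.84  F own axes [1.11 1.35]
[[206, 302, 299], [216, 309, 281], [226, 309, 280], [236, 300, 283], [310, 297, 281], [320, 308, 282], [330, 310, 282], [340, 303, 282], [350, 303, 282], [360, 306, 282], [370, 311, 284]]
```

servo_tool:
  moves:
    - {"travel": [-0.8,3.3,0],"dr": [0,0,-2.86]}
    - {"travel": [-0.8,3.3,0],"dr": [0,0,-2.86]}
    - {"travel": [0,0,0],"dr": [0,0,0]}

```text
clock: 15.05
position: [0.486, -0.0799, 0.0545]
ee_rot: [0.951, 0.309, 0.0, 0.0]
ft_force: [0.2, 0.9, 0.3]
grip_width: 0.002
```

servo_tool:
  moves:
    - {"travel": [-0.8,3.3,0],"dr": [0,0,-2.86]}
    - {"travel": [-0.8,3.3,0],"dr": [0,0,-2.86]}
    - {"travel": [0,0,0],"dr": [0,0,0]}

```text
clock: 15.42
position: [0.4887, -0.0861, 0.0545]
ee_rot: [0.935, 0.356, 0.0, 0.0]
ft_force: [-0.4, 1.0, 0.5]
grip_width: -0.001
```

```bash
python3 - <<'E'
from h import *
lev(16)
E
```

```text
15.43 [ 0.4887 -0.0861  0.0545] rpy [180.    -0.    41.68] f [-0.36  1.    0.5 ] m [ 0.13  0.05 -0.05] g -0.001
stage mm [-66.33 -51.42] z 54.5 yaw rel 26.88 f_stage [-0.09  1.06]
r 68.1 theta 0.466 rad (26.68 deg) tool yaw-theta 0.20  F own axes [0.4  0.99]
```

servo_tool:
  moves:
    - {"travel": [-0.8,3.3,0],"dr": [0,0,-2.86]}
    - {"travel": [-0.8,3.3,0],"dr": [0,0,-2.86]}
    - {"travel": [0,0,0],"dr": [0,0,0]}

```text
clock: 15.8
position: [0.492, -0.0919, 0.0545]
ee_rot: [0.916, 0.402, -0.0, 0.0]
ft_force: [-0.3, 0.6, 0.4]
grip_width: 0.002
```

```bash
python3 - <<'E'
from h import *
lev(16)
E
```

```text
15.8 [ 0.492  -0.0919  0.0545] rpy [180.     0.    47.39] f [-0.33  0.61  0.44] m [ 0.15  0.08 -0.03] g 0.002
stage mm [-64.6  -57.92] z 54.5 yaw rel 32.59 f_stage [-0.17  0.68]
r 68.2 theta 0.564 rad (32.30 deg) tool yaw-theta 0.29  F own axes [0.22 0.66]
```

servo_tool:
  moves:
    - {"travel": [-0.8,3.3,0],"dr": [0,0,-2.86]}
    - {"travel": [-0.8,3.3,0],"dr": [0,0,-2.86]}
    - {"travel": [0,0,0],"dr": [0,0,0]}

```text
clock: 16.18
position: [0.4959, -0.0974, 0.0544]
ee_rot: [0.895, 0.447, -0.0, -0.0]
ft_force: [-0.1, 1.3, -0.1]
grip_width: -0.0
```

servo_tool:
  moves:
    - {"travel": [-0.4,1.6,0],"dr": [0,0,-1.43]}
    - {"travel": [-0.4,1.6,0],"dr": [0,0,-1.43]}
    - {"travel": [0,0,0],"dr": [0,0,0]}

```text
clock: 16.55
position: [0.4982, -0.1001, 0.0545]
ee_rot: [0.883, 0.47, 0.0, 0.0]
ft_force: [-0.0, 1.1, 0.4]
grip_width: 0.0
```

```bash
python3 - <<'E'
from h import *
lev(16)
E
```

```text
16.55 [ 0.4982 -0.1001  0.0545] rpy [ 1.7999e+02 -1.0000e-02  5.6100e+01] f [-0.01  1.14  0.44] m [0.07 0.11 0.03] g 0.0
stage mm [-60.73 -67.39] z 54.5 yaw rel 41.3 f_stage [0.28 1.1 ]
r 68.4 theta 0.713 rad (40.87 deg) tool yaw-theta 0.43  F own axes [0.93 0.65]
```

servo_tool:
  moves:
    - {"travel": [-0.4,1.6,0],"dr": [0,0,-1.43]}
    - {"travel": [-0.4,1.6,0],"dr": [0,0,-1.43]}
    - {"travel": [0,0,0],"dr": [0,0,0]}

```text
clock: 16.92
position: [0.5004, -0.1025, 0.0544]
ee_rot: [0.87, 0.492, -0.0, -0.0]
ft_force: [-1.7, 0.9, 0.2]
grip_width: -0.001
```

servo_tool:
  moves:
    - {"travel": [-0.4,1.6,0],"dr": [0,0,-1.43]}
    - {"travel": [-0.4,1.6,0],"dr": [0,0,-1.43]}
    - {"travel": [0,0,0],"dr": [0,0,0]}

```text
clock: 17.3
position: [0.5027, -0.1048, 0.0544]
ee_rot: [0.858, 0.514, -0.0, -0.0]
ft_force: [-1.6, 1.2, 0.1]
grip_width: -0.002
```

```bash
python3 - <<'E'
from h import *
lev(16)
E
```

```text
17.3 [ 0.5027 -0.1048  0.0544] rpy [-179.99   -0.     61.85] f [-1.55  1.16  0.14] m [ 0.14  0.47 -0.04] g -0.002
stage mm [-57.61 -73.08] z 54.4 yaw rel 47.05 f_stage [-1.2   1.52]
r 68.5 theta 0.808 rad (46.27 deg) tool yaw-theta 0.78  F own axes [0.27 1.92]
```

servo_tool:
  moves:
    - {"travel": [-0.4,1.6,0],"dr": [0,0,-1.3]}
    - {"travel": [-0.4,1.6,0],"dr": [0,0,-1.3]}
    - {"travel": [0,0,0],"dr": [0,0,0]}

```text
clock: 17.68
position: [0.5051, -0.107, 0.0544]
ee_rot: [0.846, 0.533, -0.0, -0.0]
ft_force: [-3.1, 1.3, -1.3]
grip_width: 0.005
```

```bash
python3 - <<'E'
from h import *
lev(16)
E
```

```text
17.68 [ 0.5051 -0.107   0.0544] rpy [-179.99   -0.     64.45] f [-3.11  1.28 -1.31] m [ 0.31  0.63 -0.05] g 0.005
stage mm [-55.77 -75.82] z 54.4 yaw rel 49.65 f_stage [-2.68  2.03]
r 68.5 theta 0.856 rad (49.03 deg) tool yaw-theta 0.62  F own axes [-0.22  3.35]
```

servo_tool:
  moves:
    - {"travel": [-0.4,1.6,0],"dr": [0,0,-1.3]}
    - {"travel": [-0.4,1.6,0],"dr": [0,0,-1.3]}
    - {"travel": [0,0,0],"dr": [0,0,0]}

```text
clock: 18.05
position: [0.5077, -0.109, 0.0544]
ee_rot: [0.834, 0.552, -0.0, -0.0]
ft_force: [-2.5, 1.9, -1.6]
grip_width: 0.002
```

```bash
python3 - <<'E'
from h import *
lev(16)
im=manip.camera("wrist"); cv2.imwrite("pics/w9.png",im)
E
```

```text
18.05 [ 0.5077 -0.109   0.0544] rpy [-179.99   -0.     67.05] f [-2.46  1.87 -1.56] m [0.4  0.64 0.01] g 0.002
stage mm [-53.82 -78.42] z 54.4 yaw rel 52.25 f_stage [-1.9   2.43]
r 68.5 theta 0.903 rad (51.75 deg) tool yaw-theta 0.50  F own axes [0.73 3.  ]
```

View pics/w9.png

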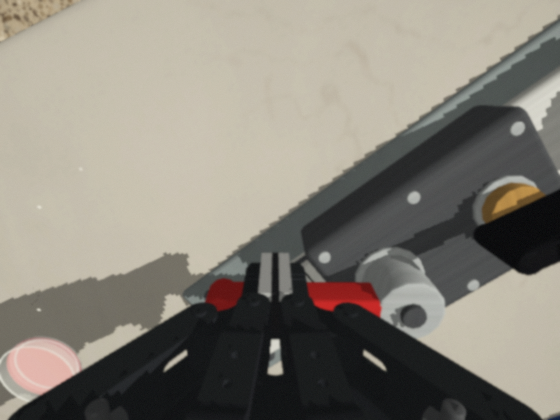

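The fingers bear squarely on the lever at (275,270), and the pink bench dish at (40,370) is well clear. The readings are noisy, so I'll average several here.

```bash
cat >> h.py <<'E'
def avg(n=6,D=16.0):
    P=[];F=[];Y=[]
    for i in range(n):
        manip.camera("wrist"); o=manip.get_obs(); P.append(o["position"]);F.append(o["ft_force"]); m=R.from_quat(o["ee_rot"]).as_matrix(); Y.append(np.degrees(np.arctan2(m[1,0],m[0,0])-PSI))
    p=rot(-PSI)@(np.mean(P,0)[:2]-C0)*1000; d=p-[0,-36]; r=np.hypot(*d); th=np.arctan2(-d[1],-d[0])+np.arcsin(D/r)
    G=np.array([rot(-th-PSI)@np.array(f)[:2] for f in F]); print("t %.2f theta %.3f yaw %.3f rad r %.1f"%(o["clock"],th,np.radians(np.mean(Y)),r),"F own",G.mean(0).round(2),"sd",G.std(0).round(2),"Fz",np.mean(F,0)[2].round(2),"p",p.round(1))
E
python3 -c "
from h import *
avg()"
```

```text
t 18.40 theta 0.902 yaw 0.911 rad r 68.5 F own [0.28 3.7 ] sd [0.38 0.4 ] Fz -1.99 p [-53.9 -78.4]
```

servo_tool:
  moves:
    - {"travel": [-0.4,1.6,0],"dr": [0,0,-1.3]}
    - {"travel": [-0.4,1.6,0],"dr": [0,0,-1.3]}
    - {"travel": [0,0,0],"dr": [0,0,0]}

```text
clock: 18.77
position: [0.5104, -0.111, 0.0544]
ee_rot: [0.821, 0.571, 0.0, -0.0]
ft_force: [-2.8, 3.1, -2.7]
grip_width: 0.002
```

```bash
python3 -c "
from h import *
avg()"
```

```text
t 19.07 theta 0.951 yaw 0.957 rad r 68.6 F own [1.28 4.29] sd [0.41 0.41] Fz -2.63 p [-51.7 -81. ]
```

The force at the band is 3.7–4.3 N at 0.90–0.95 rad, so the nut is slightly loose. It needs roughly 0.2 rad more. I'll bring the lever back gently along the arc, then lift.

servo_tool:
  moves:
    - {"travel": [1.2,-6.7,0],"dr": [0,0,5.7]}
    - {"travel": [1.2,-6.7,0],"dr": [0,0,5.7]}
    - {"travel": [1.2,-6.7,0],"dr": [0,0,5.7]}
    - {"travel": [1.2,-6.7,0],"dr": [0,0,5.7]}
    - {"travel": [1.2,-6.7,0],"dr": [0,0,5.7]}
    - {"travel": [1.2,-6.7,0],"dr": [0,0,5.7]}
    - {"travel": [1.2,-6.7,0],"dr": [0,0,5.7]}
    - {"travel": [1.2,-6.7,0],"dr": [0,0,5.7]}
    - {"travel": [1.2,-6.7,0],"dr": [0,0,5.7]}
    - {"travel": [0,-10,0],"dr": [0,0,3.5]}
    - {"travel": [0,0,0],"dr": [0,0,0]}

```text
clock: 20.45
position: [0.4731, -0.0538, 0.0552]
ee_rot: [0.992, 0.13, 0.001, 0.0]
ft_force: [0.5, -0.6, -0.4]
grip_width: 0.002
```

servo_tool:
  moves:
    - {"travel": [0,0,-40],"dr": [0,0,0]}
    - {"travel": [0,0,-35],"dr": [0,0,0]}
    - {"travel": [0,0,0],"dr": [0,0,0]}
  claw: 0.6

```text
clock: 20.82
position: [0.4744, -0.0547, 0.1323]
ee_rot: [0.992, 0.129, 0.003, -0.0]
ft_force: [-0.3, 1.1, -0.4]
grip_width: 0.402
```

```bash
python3 -c "
from h import *
p,y,f=tool()
# to nut grip at stage(0.3,36)->new frame, tool rel yaw -9.7
c=manip.calibration('wrist'); im=manip.camera('wrist'); cv2.imwrite('pics/w10.png',im); m=red(im); print(np.nonzero(m)[0].mean(),np.nonzero(m)[1].mean())
P=proj([S(-60,-36,89),S(-95,-36,89)],c).round().astype(int); print(P,[m[v-3:v+4,u-3:u+4].mean() for u,v in P])
W=S(0.0,35.5,102); o=manip.get_obs(); M=R.from_quat(o['ee_rot']).as_matrix(); print('nut in tool mm',(M.T@(W-np.array(o['position']))*1000).round(1))
"
```

```text
20.82 [ 0.4744 -0.0547  0.1323] rpy [179.96  -0.37  14.87] f [-0.3   1.09 -0.44] m [-0.01 -0.01  0.  ] g 0.402
stage mm [-72.13 -17.38] z 132.3 yaw rel 0.07 f_stage [-0.01  1.13]
243.77372881355933 292.71313559322033
[[292 246]
 [243 246]] [np.float64(1.0), np.float64(1.0)]
nut in tool mm [ 73.1 -52.3  28.9]
```

servo_tool:
  moves:
    - {"travel": [36.2,-26.3,0],"dr": [0,0,0]}
    - {"travel": [36.2,-26.3,0],"dr": [0,0,0]}
    - {"travel": [0,0,0],"dr": [0,0,9.7]}
    - {"travel": [0,0,0],"dr": [0,0,0]}
    - {"travel": [0,0,30],"dr": [0,0,0]}
    - {"travel": [0,0,29.5],"dr": [0,0,0]}
    - {"travel": [0,0,0],"dr": [0,0,0]}

```text
clock: 21.75
position: [0.5265, 0.0144, 0.0681]
ee_rot: [0.999, 0.046, -0.002, 0.001]
ft_force: [0.1, 0.3, 0.3]
grip_width: 0.404
```

servo_tool:
  moves:
    - {"travel": [0,0,0],"dr": [0,0,0]}
    - {"travel": [0,0,0],"dr": [0,0,0]}
    - {"travel": [0,0,0],"dr": [0,0,0]}
    - {"travel": [0,0,0],"dr": [0,0,0]}
  claw: 1
  squeeze: 120

```text
clock: 22.25
position: [0.5305, 0.0151, 0.0717]
ee_rot: [0.999, 0.046, 0.002, 0.0]
ft_force: [7.4, -1.5, -4.5]
grip_width: 0.092
```

```bash
python3 -c "
from h import *
p,y,f=tool(); print(np.radians(90-y)-0)"
```

```text
22.25 [0.5305 0.0151 0.0717] rpy [179.97  -0.28   5.22] f [ 7.45 -1.46 -4.52] m [-0.31 -1.27  0.43] g 0.092
stage mm [-0.04 35.72] z 71.7 yaw rel -9.58 f_stage [ 6.83 -3.31]
1.7380507300281147
```

servo_tool:
  moves:
    - {"travel": [0,0,0],"dr": [0,0,3.5]}
    - {"travel": [0,0,0],"dr": [0,0,3.5]}
    - {"travel": [0,0,0],"dr": [0,0,3.7]}
    - {"travel": [0,0,0],"dr": [0,0,0]}
    - {"travel": [0,0,0],"dr": [0,0,0]}

```text
clock: 22.88
position: [0.5306, 0.0152, 0.0716]
ee_rot: [0.999, -0.048, 0.002, -0.0]
ft_force: [6.5, -1.7, -5.8]
grip_width: 0.093
```

```bash
python3 -c "
from h import *
p,y,f=tool(); print(np.radians(90-y)-0)"
```

```text
22.88 [0.5306 0.0152 0.0716] rpy [-179.97   -0.28   -5.49] f [ 6.48 -1.71 -5.83] m [-0.28 -1.27  0.37] g 0.093
stage mm [1.000e-02 3.578e+01] z 71.6 yaw rel -20.29 f_stage [ 5.83 -3.31]
1.9248505243626763
```

servo_tool:
  moves:
    - {"travel": [0,0,0],"dr": [0,0,0]}
    - {"travel": [0,0,0],"dr": [0,0,0]}
    - {"travel": [0,0,0],"dr": [0,0,0]}
    - {"travel": [0,0,-30],"dr": [0,0,0]}
    - {"travel": [0,0,-30],"dr": [0,0,0]}
    - {"travel": [0,0,0],"dr": [0,0,-10]}
    - {"travel": [0,0,0],"dr": [0,0,-10.3]}
    - {"travel": [0,0,0],"dr": [0,0,0]}
  claw: 0.6
  squeeze: 40

```text
clock: 23.88
position: [0.5284, 0.0154, 0.1302]
ee_rot: [0.992, 0.128, 0.0, -0.0]
ft_force: [0.9, 0.8, 0.1]
grip_width: 0.4
```

```bash
python3 -c "
from h import *
p,y,f=tool()"
```

```text
23.88 [0.5284 0.0154 0.1302] rpy [-1.7998e+02 -1.0000e-02  1.4660e+01] f [0.86 0.82 0.09] m [ 0.03 -0.03 -0.03] g 0.4
stage mm [-2.07 36.53] z 130.2 yaw rel -0.14 f_stage [1.04 0.57]
```

servo_tool:
  moves:
    - {"travel": [-31.5,23,0],"dr": [0,0,0]}
    - {"travel": [-31.5,23.5,0],"dr": [0,0,0]}
    - {"travel": [0,0,0],"dr": [0,0,0]}
    - {"travel": [0,0,37],"dr": [0,0,0]}
    - {"travel": [0,0,38],"dr": [0,0,0]}
    - {"travel": [0,0,0],"dr": [0,0,0]}
    - {"travel": [0,0,0],"dr": [0,0,0]}
  claw: 1

```text
clock: 24.75
position: [0.4802, -0.0454, 0.0562]
ee_rot: [0.992, 0.128, 0.0, 0.0]
ft_force: [-0.4, 0.0, -0.0]
grip_width: 0.003
```

servo_tool:
  moves:
    - {"travel": [0,4,0],"dr": [0,0,0]}
    - {"travel": [0,3,0],"dr": [0,0,0]}
    - {"travel": [0,2,0],"dr": [0,0,0]}
    - {"travel": [0,2,0],"dr": [0,0,0]}
    - {"travel": [0,0,0],"dr": [0,0,0]}

```text
clock: 25.38
position: [0.4821, -0.0563, 0.055]
ee_rot: [0.992, 0.128, 0.0, -0.0]
ft_force: [0.3, 0.4, 0.2]
grip_width: 0.002
```

```bash
python3 -c "
from h import *
avg(2)"
```

```text
t 25.48 theta 0.012 yaw -0.001 rad r 66.8 F own [-0.69 -0.  ] sd [0.04 0.24] Fz -0.12 p [-65.1 -20.8]
```

servo_tool:
  moves:
    - {"travel": [-0.8,3.3,0],"dr": [0,0,-2.86]}
    - {"travel": [-0.8,3.3,0],"dr": [0,0,-2.86]}
    - {"travel": [-0.8,3.3,0],"dr": [0,0,-2.86]}
    - {"travel": [-0.8,3.3,0],"dr": [0,0,-2.86]}
    - {"travel": [-0.8,3.3,0],"dr": [0,0,-2.86]}
    - {"travel": [-0.8,3.3,0],"dr": [0,0,-2.86]}
    - {"travel": [-0.8,3.3,0],"dr": [0,0,-2.86]}
    - {"travel": [-0.8,3.3,0],"dr": [0,0,-2.86]}
    - {"travel": [-0.8,3.3,0],"dr": [0,0,-2.86]}
    - {"travel": [-0.8,3.3,0],"dr": [0,0,-2.86]}
    - {"travel": [0,0,0],"dr": [0,0,0]}

```text
clock: 26.85
position: [0.4901, -0.0888, 0.0549]
ee_rot: [0.929, 0.369, -0.0, -0.0]
ft_force: [0.2, 1.1, 0.4]
grip_width: 0.002
```

```bash
python3 -c "
from h import *
avg(5)"
```

```text
t 27.10 theta 0.508 yaw 0.497 rad r 68.2 F own [0.05 0.34] sd [0.34 0.54] Fz 0.09 p [-65.7 -54.3]
```

servo_tool:
  moves:
    - {"travel": [-0.6,3.3,0],"dr": [0,0,-2.86]}
    - {"travel": [-0.6,3.3,0],"dr": [0,0,-2.86]}
    - {"travel": [0,0,0],"dr": [0,0,0]}

```text
clock: 27.48
position: [0.4938, -0.0945, 0.0549]
ee_rot: [0.91, 0.415, -0.0, -0.0]
ft_force: [-1.7, -0.3, 0.3]
grip_width: 0.001
```

```bash
python3 -c "
from h import *
avg(5)"
```

```text
t 27.73 theta 0.608 yaw 0.597 rad r 68.1 F own [-0.76  0.78] sd [0.47 0.32] Fz -0.1 p [-63.5 -60.7]
```

servo_tool:
  moves:
    - {"travel": [-0.7,3.3,0],"dr": [0,0,-2.86]}
    - {"travel": [-0.7,3.3,0],"dr": [0,0,-2.86]}
    - {"travel": [0,0,0],"dr": [0,0,0]}

```text
clock: 28.1
position: [0.4979, -0.0994, 0.0548]
ee_rot: [0.888, 0.46, -0.0, -0.0]
ft_force: [-2.3, 1.4, 0.5]
grip_width: -0.001
```

```bash
python3 -c "
from h import *
avg(5)"
```

```text
t 28.35 theta 0.703 yaw 0.697 rad r 68.1 F own [0.08 2.74] sd [0.34 0.4 ] Fz -0.34 p [-60.8 -66.6]
```

servo_tool:
  moves:
    - {"travel": [-0.4,1.65,0],"dr": [0,0,-1.43]}
    - {"travel": [-0.4,1.65,0],"dr": [0,0,-1.43]}
    - {"travel": [0,0,0],"dr": [0,0,0]}

```text
clock: 28.72
position: [0.5004, -0.1021, 0.0548]
ee_rot: [0.876, 0.482, -0.0, -0.0]
ft_force: [-2.4, 2.7, -0.5]
grip_width: -0.0
```

```bash
python3 -c "
from h import *
avg(5)"
```

```text
t 28.98 theta 0.757 yaw 0.747 rad r 68.1 F own [0.58 3.77] sd [0.54 0.57] Fz -1.62 p [-59.1 -69.8]
```

servo_tool:
  moves:
    - {"travel": [-0.4,1.65,0],"dr": [0,0,-1.43]}
    - {"travel": [-0.2,0.9,0],"dr": [0,0,-0.7]}
    - {"travel": [0,0,0],"dr": [0,0,0]}

```text
clock: 29.35
position: [0.5022, -0.1039, 0.0549]
ee_rot: [0.867, 0.499, -0.0, -0.0]
ft_force: [-3.5, 3.7, -1.5]
grip_width: -0.003
```

```bash
python3 -c "
from h import *
avg(8)
c,im,m,q=levimg('pics/w11.png'); print(q[::8].tolist())"
```

```text
t 29.75 theta 0.794 yaw 0.785 rad r 68.2 F own [1.29 4.95] sd [0.31 0.55] Fz -1.81 p [-57.9 -72.1]
[[206, 300, 300], [214, 304, 284], [222, 309, 280], [230, 306, 281], [238, 296, 283], [311, 298, 281], [319, 307, 282], [327, 310, 281], [335, 306, 281], [343, 302, 281], [351, 303, 281], [359, 305, 281], [367, 310, 281], [375, 314, 293]]
```

The force is about 5 N at roughly 0.79 rad. I'll nudge 0.02 rad towards the middle and hold.

servo_tool:
  moves:
    - {"travel": [-0.2,0.8,0],"dr": [0,0,-0.7]}
    - {"travel": [-0.1,0.6,0],"dr": [0,0,-0.5]}
    - {"travel": [0,0,0],"dr": [0,0,0]}
    - {"travel": [0,0,0],"dr": [0,0,0]}

```text
clock: 30.3
position: [0.5031, -0.1048, 0.0549]
ee_rot: [0.862, 0.507, -0.0, -0.0]
ft_force: [-3.6, 3.8, -2.9]
grip_width: 0.0
```

```bash
python3 -c "
from h import *
avg(12)"
```

```text
t 30.90 theta 0.814 yaw 0.806 rad r 68.2 F own [1.09 5.21] sd [0.57 0.53] Fz -1.73 p [-57.2 -73.2]
```

The pause condition has been held for about 1 s (0.79–0.81 rad, 5.0–5.6 N). I'll swing on.

servo_tool:
  moves:
    - {"travel": [-0.4,1.65,0],"dr": [0,0,-1.43]}
    - {"travel": [-0.4,1.65,0],"dr": [0,0,-1.43]}
    - {"travel": [-0.4,1.65,0],"dr": [0,0,-1.43]}
    - {"travel": [-0.4,1.65,0],"dr": [0,0,-1.43]}
    - {"travel": [0,0,0],"dr": [0,0,0]}

```text
clock: 31.52
position: [0.5082, -0.1091, 0.0548]
ee_rot: [0.835, 0.55, -0.0, -0.0]
ft_force: [-4.5, 4.8, -2.2]
grip_width: 0.003
```

```bash
python3 -c "
from h import *
avg(3)"
```

```text
t 31.68 theta 0.910 yaw 0.906 rad r 68.3 F own [1.38 6.02] sd [0.27 0.14] Fz -1.46 p [-53.4 -78.6]
```

servo_tool:
  moves:
    - {"travel": [-0.4,1.65,0],"dr": [0,0,-1.43]}
    - {"travel": [-0.4,1.65,0],"dr": [0,0,-1.43]}
    - {"travel": [-0.4,1.65,0],"dr": [0,0,-1.43]}
    - {"travel": [-0.4,1.65,0],"dr": [0,0,-1.43]}
    - {"travel": [0,0,0],"dr": [0,0,0]}

```text
clock: 32.3
position: [0.5136, -0.1129, 0.0547]
ee_rot: [0.807, 0.591, -0.0, -0.001]
ft_force: [-4.8, 4.6, -0.9]
grip_width: -0.001
```

```bash
python3 -c "
from h import *
avg(3)"
```

```text
t 32.45 theta 1.007 yaw 1.006 rad r 68.4 F own [2.98 6.16] sd [0.61 0.39] Fz -1.89 p [-49.1 -83.7]
```

servo_tool:
  moves:
    - {"travel": [-0.5,1.65,0],"dr": [0,0,-1.43]}
    - {"travel": [-0.5,1.65,0],"dr": [0,0,-1.43]}
    - {"travel": [-0.5,1.65,0],"dr": [0,0,-1.43]}
    - {"travel": [-0.5,1.65,0],"dr": [0,0,-1.43]}
    - {"travel": [-0.5,1.65,0],"dr": [0,0,-1.43]}
    - {"travel": [-0.5,1.65,0],"dr": [0,0,-1.43]}
    - {"travel": [0,0,0],"dr": [0,0,0]}

```text
clock: 33.33
position: [0.5228, -0.1184, 0.0548]
ee_rot: [0.76, 0.65, -0.0, -0.0]
ft_force: [-4.4, 3.4, -1.1]
grip_width: 0.001
```

```bash
python3 -c "
from h import *
avg(3)"
```

```text
t 33.48 theta 1.158 yaw 1.156 rad r 69.3 F own [3.36 5.12] sd [0.27 0.41] Fz -1.63 p [-41.7 -91.3]
```

servo_tool:
  moves:
    - {"travel": [-0.5,1.65,0],"dr": [0,0,-1.43]}
    - {"travel": [-0.5,1.65,0],"dr": [0,0,-1.43]}
    - {"travel": [-0.5,1.65,0],"dr": [0,0,-1.43]}
    - {"travel": [-0.5,1.65,0],"dr": [0,0,-1.43]}
    - {"travel": [-0.5,1.65,0],"dr": [0,0,-1.43]}
    - {"travel": [-0.5,1.65,0],"dr": [0,0,-1.43]}
    - {"travel": [0,0,0],"dr": [0,0,0]}

```text
clock: 34.35
position: [0.5329, -0.1228, 0.0551]
ee_rot: [0.71, 0.704, 0.0, 0.0]
ft_force: [-2.4, 1.7, 0.3]
grip_width: 0.001
```

```bash
python3 -c "
from h import *
avg(3)"
```

```text
t 34.50 theta 1.310 yaw 1.304 rad r 70.4 F own [0.86 2.28] sd [0.35 0.41] Fz -0.31 p [-33.1 -98.2]
```

Over the peak. I'll continue to about 1.56 rad.

servo_tool:
  moves:
    - {"travel": [-0.3,1.65,0],"dr": [0,0,-1.43]}
    - {"travel": [-0.3,1.65,0],"dr": [0,0,-1.43]}
    - {"travel": [-0.3,1.65,0],"dr": [0,0,-1.43]}
    - {"travel": [-0.3,1.65,0],"dr": [0,0,-1.43]}
    - {"travel": [-0.3,1.65,0],"dr": [0,0,-1.43]}
    - {"travel": [-0.3,1.65,0],"dr": [0,0,-1.43]}
    - {"travel": [-0.3,1.65,0],"dr": [0,0,-1.43]}
    - {"travel": [-0.3,1.65,0],"dr": [0,0,-1.43]}
    - {"travel": [-0.3,1.65,0],"dr": [0,0,-1.43]}
    - {"travel": [0,0,0],"dr": [0,0,0]}

```text
clock: 35.75
position: [0.5477, -0.1237, 0.055]
ee_rot: [0.626, 0.78, 0.0, 0.0]
ft_force: [-0.2, 0.3, -0.5]
grip_width: -0.0
```

```bash
python3 -c "
from h import *
avg(3)
c,im,m,q=levimg('pics/w12.png'); print(q[::8].tolist())"
```

```text
t 35.90 theta 1.525 yaw 1.529 rad r 69.6 F own [-0.09 -0.15] sd [0.13 0.84] Fz 0.08 p [ -19.1 -102.9]
[[310, 295, 292], [318, 305, 291], [326, 309, 290], [334, 305, 289], [342, 301, 288], [350, 301, 287], [358, 303, 286], [366, 309, 285], [374, 314, 295], [217, 306, 303], [225, 308, 298], [233, 304, 299]]
```

Force is zero and the lever's edge leads the tool by 6°, so θ ≈ 1.64: it has snapped shut. I'll back off and verify.

servo_tool:
  moves:
    - {"travel": [0,-10,0],"dr": [0,0,0]}
    - {"travel": [0,-15,0],"dr": [0,0,0]}
    - {"travel": [0,0,-40],"dr": [0,0,0]}
    - {"travel": [0,0,-50],"dr": [0,0,0]}
    - {"travel": [0,-30,0],"dr": [0,0,0]}
    - {"travel": [0,0,0],"dr": [0,0,0]}
    - {"travel": [0,0,0],"dr": [0,0,0]}

```text
clock: 36.83
position: [0.4935, -0.1355, 0.1448]
ee_rot: [0.626, 0.779, 0.0, -0.0]
ft_force: [1.0, 0.8, 0.9]
grip_width: 0.001
```

```bash
python3 -c "
from h import *
tool(); c=manip.calibration('wrist'); im=manip.camera('wrist'); m=red(im)
for th in(1.5,1.58,1.65):
  u=np.array([-np.cos(th),-np.sin(th)]); e=proj([S(*(np.array([0,-36])+r*u),89) for r in (60,92)],c); print(th,e.round(1).tolist())
ys,xs=np.nonzero(m); vx,vy,a,b=cv2.fitLine(np.c_[xs,ys].astype(np.float32),cv2.DIST_L2,0,.01,.01).ravel(); print('red',vx,vy,a,b,xs.min(),xs.max(),ys.min(),ys.max())
cv2.imwrite('pics/w13.png',im); cv2.imwrite('pics/s13.png',np.vstack([manip.camera('top')[80:290,100:470],manip.camera('scene')[100:350,130:500]]))"
```

```text
36.83 [ 0.4935 -0.1355  0.1448] rpy [ 1.7999e+02 -3.0000e-02  1.0242e+02] f [0.97 0.82 0.94] m [-0.02  0.02 -0.01] g 0.001
stage mm [ -74.31 -100.41] z 144.8 yaw rel 87.62 f_stage [1.15 0.54]
1.5 [[282.7, 296.1], [243.2, 295.2]]
1.58 [[282.7, 301.2], [243.5, 302.9]]
1.65 [[283.1, 305.5], [244.5, 309.5]]
red 0.71967983 0.6943061 252.35277 226.80981 25 338 10 306
```

View pics/w13.png

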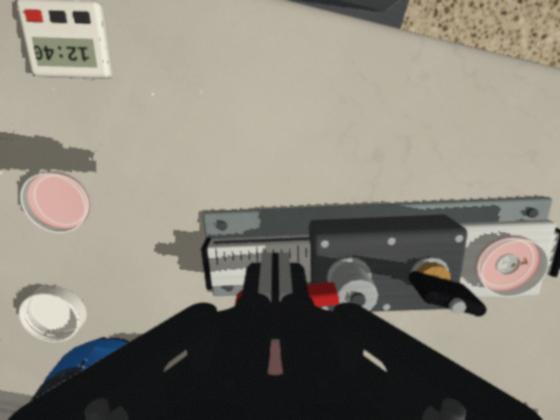

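The lever points along -y and the dishes and timer are undisturbed, but the fingers hide part of the lever. I'll back off further and measure its angle.

servo_tool:
  moves:
    - {"travel": [0,-30,-30],"dr": [0,0,0]}
    - {"travel": [0,20,-45],"dr": [0,0,0]}
    - {"travel": [60,40,0],"dr": [0,0,0]}
    - {"travel": [0,0,0],"dr": [0,0,0]}
    - {"travel": [0,0,0],"dr": [0,0,0]}

```text
clock: 37.6
position: [0.5066, -0.0797, 0.2194]
ee_rot: [0.626, 0.78, -0.001, -0.0]
ft_force: [-0.3, -0.1, -0.3]
grip_width: 0.001
```

```bash
python3 -c "
from h import *
c=manip.calibration('wrist'); im=manip.camera('wrist'); m=red(im); n,l,s,ce=cv2.connectedComponentsWithStats(m); k=1+np.argmax(s[1:,4]); print(s[k],ce[k])
ys,xs=np.nonzero(l==k); P=(ray('wrist',np.c_[xs,ys],.085,c)[:,:2]*1000).astype(np.float32)
vx,vy,a,b=cv2.fitLine(P,cv2.DIST_L2,0,.01,.01).ravel(); print('theta',(np.arctan2(vy,vx)-PSI)%np.pi)
for th in(1.5,1.58,1.65):
  u=np.array([-np.cos(th),-np.sin(th)]); print(th,proj([S(*(np.array([0,-36])+r*u),89) for r in (40,65,90)],c).round(1).tolist())
for x in range(s[k,0],s[k,0]+s[k,2],8):
  y=np.nonzero(l[:,x]==k)[0]; print((x,y.min(),y.max()),end=' ')
cv2.imwrite('pics/w14.png',im)"
```

```text
[ 193  226   82   23 1002] [232.95908184 236.74650699]
theta 1.6469366065990148
1.5 [[249.8, 231.9], [225.0, 231.2], [200.1, 230.5]]
1.58 [[249.9, 234.8], [225.3, 235.9], [200.7, 237.0]]
1.65 [[250.2, 237.3], [225.9, 240.0], [201.6, 242.7]]
(193, np.int64(238), np.int64(244)) (201, np.int64(232), np.int64(247)) (209, np.int64(232), np.int64(245)) (217, np.int64(234), np.int64(244)) (225, np.int64(233), np.int64(243)) (233, np.int64(232), np.int64(242)) (241, np.int64(231), np.int64(241)) (249, np.int64(229), np.int64(240)) (257, np.int64(226), np.int64(240)) (265, np.int64(228), np.int64(239)) (273, np.int64(229), np.int64(238))
```

View pics/w14.png

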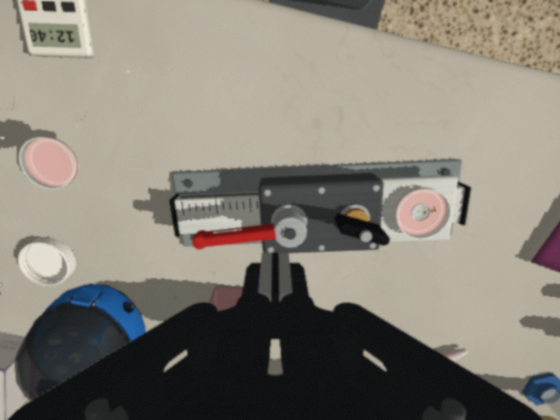

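The lever lies fully closed from (290,228) to (197,240), measured at θ ≈ 1.65. Nothing is touching it and the bystanders are in place, so I'll hand in.

```bash
python3 -c "
from h import *
manip.hand_in()"
```

```text
the job is handed in; nothing more can be done
```

The clamp is locked: the cam lever is fully closed and stays shut by itself. I handed the job in at about 38 s of the 72 s allowed; no verdict was reported.

**Nut setting:** I first turned the nut to about 1.74 rad. The lever then gave only 3.7–4.3 N at 0.90–0.95 rad, slightly loose, so I tightened it to about 1.92 rad.

**Half-way check:** On the second swing the lever met about 5.0–5.2 N at 0.79–0.81 rad. I held it there for about 1 s before swinging on.

**Closing:** The highest reading on the swing was about 7 N in all, well under the 15 N limit. The lever passed its dead point, snapped shut and came off the fingers.

**Last checks:** The final wrist picture gave a lever angle of about 1.65 rad, with the fingers clear and zero force on the tool. The dishes and timer in that picture looked undisturbed. I did not re-measure each bystander or look again at the cup, vial and marker, but the tool worked only over the stage.

**What disagreed:**
- **First push:** The fingertips passed over the lever with no contact, although the stated tool point was below its top. I repeated the push about 20 mm lower in all, and it worked.
- **Grip reading:** The gripper opening read about 7–8 mm on the 12 mm nut bar, but the pictures showed the bar properly held and turned.
- **Sensor error:** The force sensor has about 0.5 N of noise and bias, so the half-way force is good to about that.

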